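# Put the chasing bench's metal away

### The arm

A 6-joint arm with a two-finger parallel gripper is mounted at the origin on the work surface. World frame = base frame: x ahead of the robot, y to its left, z up, the work surface at z = 0. Lengths are in m, angles in rad, forces in N, time in s.
With the tool pointing down it reaches from about 0.275 to 0.875 m from the base axis. Payload 12.5 kg.
Tool frame: the origin (TCP) lies where the fingers leave the gripper's body, on its centre line; the fingertips stand 73 mm ahead of it and the grasp point (between the pads) lies 54 mm ahead of it; z points along the fingers, y is the line along which they close (so a half turn about z gives the same grasp; the last joint's range is limited). The gripper opens to 85 mm and grips with 20 to 120 N. Pads are 22 mm wide; open, the fingers measure 114 mm over their backs; the gripper's body (76 mm by 85 mm) begins 54 mm behind the grasp point. The pads swing forward as they close: fully open they stand 13 mm farther back than shut.
Start: joints at [1.055, 0.351, 1.652, -0, 1.139, -0.085], TCP at [0.23, 0.5, 0.304] pointing down, gripper open.
Joint ranges: [-2.75, 2.75], [-0.79, 2.1], [0.01, 2.65], [-1.57, 4.71], [0.07, 3.14], [-2.87, 2.87]. Speed limits (rad/s): [2.22, 2.22, 2.79, 3.14, 3.14, 3.14].

### API

Orientations are given as a unit quaternion [w, x, y, z].
In Python, from bench import get_state, grab_frame, job_done gives the robot as it stands. The module is installed in compiled form; this text tells all that it offers.
- The arm moves only by the shell command python3 -m handwheel 'ROWS' [FORCE]. ROWS is JSON, a list of rows, each an object of numbers: "rx", "ry", "rz": the turn, a rotation vector about the world's x, y, z in units of 6 degrees (1.0 is 6 degrees); "x", "y", "z": the shift along the world's x, y, z in mm; "fingers": the finger opening in mm, from 0 to 85.4. A call has 1 to 12 rows; each row is the pose to reach, as a shift and turn from the pose commanded when the call began; what a row does not reach only later rows make up. A row lasts 1/8 s, in which the tool goes at most 62.5 mm and 10.7 degrees, less where a joint would pass 70% of its speed; a pose out of reach is approached as far as the arm can. A call with a gripper value outside its range is refused whole. The fingers move at their own pace and stop on an object; FORCE is the grip in N (left out, the last holds). Time passes only in rows, so rows that repeat a pose let the fingers close. It gives the time, the measured TCP pose, the force, the opening and the grip force at its end, in the units of the state.
- get_state(): the state, without advancing time (a new reading comes with each control period).
- grab_frame(name): name is "side" or "top"; returns a dict with "frame" (384x512x3 uint8, red, green, blue), "camera_matrix" (3x3 intrinsics, pixels), "eye" and "attitude" of the camera in the world. Camera axes: x right, y down, z forward; pixel columns grow to the right and rows downward; lengths in m; the calibration is good to about 2 mm. A picture is of the moment at which its call begins. There is no depth.
- job_done(): hands the job in; it is judged then, once.
The state is a dict: "t": time; "joint_positions": joint angles; "dq": joint speeds; "effort": joint torques, N m; "position": TCP position; "tcp_rot": TCP orientation; "ft_force": force on the tool from outside, world axes, zero at the start; "wrist_torque": the same for the moment, N m; "finger_gap": opening from 0.0 (shut) to 1.0 (fully open); "gripper_force": force on a finger pad.
Only numpy, scipy, OpenCV 4.12 (cv2) and the standard library are available. Lean on these libraries where they do the work, as an engineer would, in place of code of your own. Each camera call takes 0.05 s, during which the arm holds its last target. There are 200 camera calls.

### The job

Put away the metal left on the chasing bench: feed the square copper bar endwise into the steel guide tube, fully home against the stop inside, and set the copper ring and the copper dome side by side in the red tray, the brass finial in the yellow tray and the steel stake in the blue tray. Each of these four must stand upright on its base on the tray floor. Leave the hammer where it lies.

Things in the scene. Friction and masses are not known exactly. Their poses are not given: they have to be found in the camera images.
- copper_bar: Square copper bar, 200 mm long, 12 x 12 mm section, about 0.26 kg, lying flat on the bench. Origin at the centre of its underside (100 mm from each end, 6 mm below its axis); x along its length. Both ends are alike.
- copper_ring: Copper ring lying flat: outer diameter 40 mm, hole 22 mm, 22 mm high, about 0.17 kg. Origin at the centre of its underside, z up along its axis.
- copper_dome: Solid copper dome: round, diameter 38 mm up to 16 mm height, then rounded off to the top at 30 mm; about 0.24 kg. Origin at the centre of its underside, z up.
- brass_finial: Turned brass finial: round foot 40 mm in diameter and 7 mm high, then a round stem 26 mm in diameter from 11 to 32 mm height, pointed to the top at 44 mm; about 0.19 kg. Origin at the centre of its underside, z up.
- steel_stake: Small steel stake: square foot 36 x 36 mm, 14 mm high, carrying a round post 28 mm in diameter from 14 to 33 mm height, domed to the top at 39 mm; about 0.26 kg. Origin at the centre of its underside, z up, x and y along the foot's sides.
- red_tray: Red open plastic tray, the place for the copper ring and the copper dome; 110 x 110 mm outside, 24 mm high, walls 4 mm, floor 4 mm thick (inside 102 x 102 mm); fixed to the bench. Origin at the centre of its underside, on the bench; x and y along its sides, z up.
- yellow_tray: Yellow open plastic tray, the place for the brass finial; 110 x 110 mm outside, 24 mm high, walls 4 mm, floor 4 mm thick (inside 102 x 102 mm); fixed to the bench. Origin at the centre of its underside, on the bench; x and y along its sides, z up.
- blue_tray: Blue open plastic tray, the place for the steel stake; 110 x 110 mm outside, 24 mm high, walls 4 mm, floor 4 mm thick (inside 102 x 102 mm); fixed to the bench. Origin at the centre of its underside, on the bench; x and y along its sides, z up.
- guide_tube: Level steel tube on a green foot, fixed. Origin on the bench right below the middle of the mouth; x runs along the tube from the mouth inwards, z up; axis 45 mm above the bench. 140 mm long, outside 32 mm, bore 26 mm; the first 14 mm flare to 48 mm (42 inside) at the mouth. Far end closed: the stop is 134 mm in, so a bar fully home leaves 66 mm out. Clear in front of the mouth.
- hammer: Chasing hammer with a handle, about 240 mm long, lying on the bench: not to be sorted, stays where it is. Origin on the bench below its middle; x along the handle towards the head.
Not all that is in view belongs to the job. Of the things shaped like the red_tray, the red one is meant. There is more than one size of the copper_bar; the job needs the larger.

How it is judged:
By the outcome, as a careful person would: the job done as asked, in the order asked, and still so for the second after the job is handed in, with the robot touching nothing.
It also fails if it takes over 125 s, if anything falls off the work surface, if the arm or the gripper's body presses on something with over 40 N, if the wrist force passes 120 N, or if a joint passes its speed limit or range.

## Working session

There is one attempt and no reset: what is moved stays moved. The work goes in short steps, Python scripts to look and compute and a shell command to move; the robot and the scene stay as the last step left them, time stands still between calls to the robot, and variables do not carry over. Pictures are saved under pics/ and viewed, at most 17 in all, crops included, and the job is handed in when it is done.

```bash
mkdir -p pics
cat > h.py <<'E'
import numpy as np, cv2, json
from bench import get_state, grab_frame, job_done
from scipy.spatial.transform import Rotation as R
def cam(n):
    f=grab_frame(n); return f
def rot(f):
    a=np.array(f["attitude"],float)
    return a if a.shape==(3,3) else R.from_quat(a[[1,2,3,0]]).as_matrix()
def ray(f,u,v):
    K=np.array(f["camera_matrix"]); d=rot(f)@np.linalg.solve(K,[u,v,1.]); return np.array(f["eye"]),d
def onz(f,u,v,z):
    e,d=ray(f,u,v); return (e+d*(z-e[2])/d[2])
def proj(f,p):
    q=np.array(f["camera_matrix"])@(rot(f).T@(np.array(p)-np.array(f["eye"]))); return q[:2]/q[2]
def save(f,n,box=None,s=1):
    im=f["frame"]
    if box: u0,v0,u1,v1=box; im=im[v0:v1,u0:u1]
    im=cv2.resize(im,None,fx=s,fy=s,interpolation=cv2.INTER_CUBIC)
    cv2.imwrite("pics/"+n+".png",cv2.cvtColor(im,cv2.COLOR_RGB2BGR))
E
python3 - <<'E'
from h import *
for n in("top","side"):
    f=cam(n); save(f,n+"0",None,1.5); print(n,f["camera_matrix"],f["eye"],f["attitude"])
    import pickle; pickle.dump(f,open(n+"0.pkl","wb"))
print(get_state())
E
```

```text
top [[384.57026886   0.         250.38000748]
 [  0.         384.57026886 192.15439678]
 [  0.           0.           1.        ]] [ 0.28541737 -0.0487326   1.17335848] [ 0.05537837 -0.70404089  0.70545739 -0.05991266]
side [[368.67078613   0.         253.71413256]
 [  0.         368.67078613 192.18214768]
 [  0.           0.           1.        ]] [ 0.12362525 -0.82159454  1.00180573] [-0.34421093  0.91900741 -0.17787066  0.07284397]
{'t': 0.1, 'joint_positions': array([ 1.05536236e+00,  3.51193411e-01,  1.65237598e+00, -3.75857454e-05,
        1.13912596e+00, -8.46096019e-02]), 'dq': array([ 0.00043626, -0.00108151, -0.00220095, -0.0004989 , -0.00063406,
       -0.00027024]), 'effort': array([ 1.93575047e-04, -5.06838369e+01, -2.91884190e+01, -1.66189457e-04,
        2.59406828e-03,  1.27899824e-05]), 'position': array([0.22956284, 0.49954348, 0.30340013]), 'tcp_rot': array([-1.46644577e-04,  2.13742380e-01,  9.76889907e-01, -5.31765785e-04]), 'ft_force': array([-1.2607563 ,  0.21760224, -0.55136083]), 'wrist_torque': array([-0.00447606,  0.0005855 ,  0.02100572]), 'gripper_force': 0.0, 'finger_gap': 1.0010303007559067}
```

View pics/top0.png

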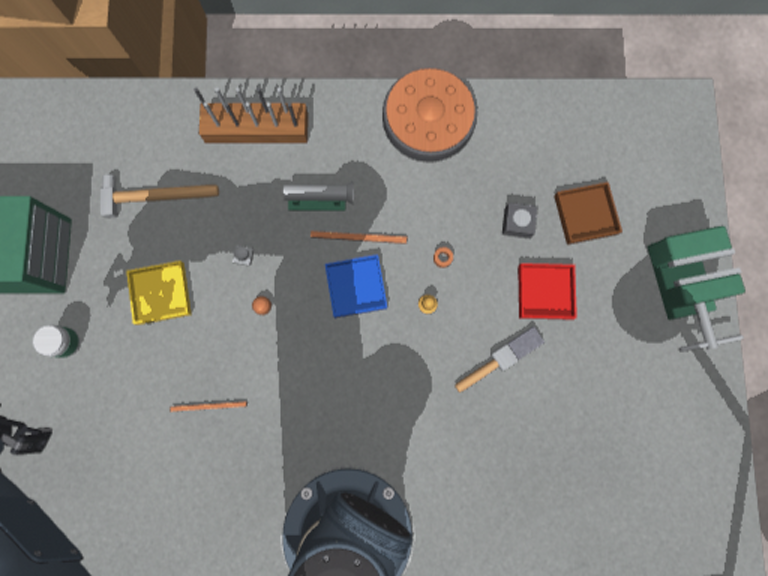

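View pics/side0.png

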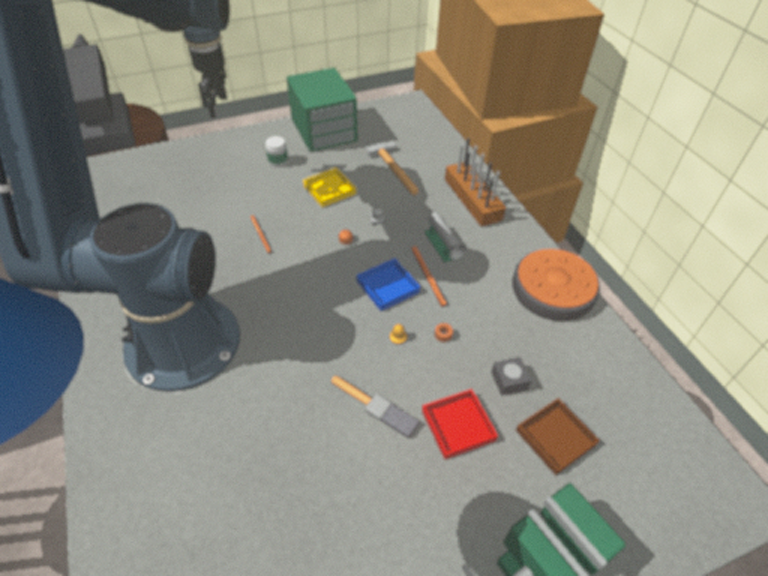

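The top view (1.5x) shows the long bar at (310–407, 238), ring (443,257), finial (428,302), dome (262,305), stake (243,256), and trays red (547,291), blue (357,285) and yellow (159,292). The tube is at (283–352,195) and looks flared on the right. The side view agrees.

```bash
cat > m.py <<'E'
from h import *
import pickle,sys
# approx locations -> colour mask near the expected spot, both cameras
def seg(f,hs,box):
    hsv=cv2.cvtColor(f["frame"],cv2.COLOR_RGB2HSV); m=cv2.inRange(hsv,np.array(hs[0]),np.array(hs[1]))
    z=np.zeros_like(m);u0,v0,u1,v1=box;z[v0:v1,u0:u1]=m[v0:v1,u0:u1]
    c,_=cv2.findContours(z,cv2.RETR_EXTERNAL,cv2.CHAIN_APPROX_NONE)
    return max(c,key=cv2.contourArea)
COP=((3,90,60),(14,255,255))
def cen(c):
    r=cv2.minAreaRect(c); return r
E
python3 - <<'E'
from m import *
T=pickle.load(open("top0.pkl","rb"));S=pickle.load(open("side0.pkl","rb"))
sc=lambda b:[int(x/1.5) for x in b]
items={"bar":(COP,(295,222,420,255),(405,240,455,310),.006),
"ring":(COP,(428,240,460,272),(430,318,460,345),.011),
"dome":(COP,(248,290,278,320),(335,225,358,248),.012),
"fin":(((15,90,60),(30,255,255)),(412,285,445,320),(385,320,412,348),.012),
"red":(((0,150,60),(5,255,255)),(505,250,590,330),(415,380,505,465),.024),
"blue":(((105,120,40),(125,255,255)),(320,250,395,320),(350,255,425,310),.024),
"yel":(((22,130,60),(32,255,255)),(120,255,200,330),(295,165,365,210),.024)}
for k,(hs,bt,bs,z) in items.items():
    for n,f,b in(("t",T,bt),("s",S,bs)):
        try:c=seg(f,hs,sc(b))
        except ValueError: print(k,n,"none");continue
        r=cv2.minAreaRect(c); bx=cv2.boxPoints(r)
        w=np.array([onz(f,*p,z)[:2] for p in bx]); 
        print(k,n,"px",np.round(r[0],1),np.round(r[1],1),"xy",np.round(onz(f,*r[0],z)[:2],4),"corners",np.round(w*1000).astype(int).tolist())
a=T["frame"][110:185,180:290]; b=S["frame"][125:215,225:325]
im=np.vstack([cv2.resize(a,(600,409),interpolation=2)[:290],cv2.resize(b,(600,540),interpolation=2)[0:310]])
cv2.imwrite("pics/c1.png",im[:,:,::-1])
E
```

```text
bar t px [238.5 157.6] [63.3  4.2] xy [ 0.5869 -0.0196] corners [[586, 79], [599, 79], [588, -119], [574, -118]]
bar s px [285.9 183.8] [43.4  4. ] xy [ 0.5881 -0.0241] corners [[587, 79], [604, 83], [589, -118], [573, -121]]
ring t px [295. 171.] [12. 12.] xy [ 0.543  -0.1947] corners [[562, -176], [562, -214], [524, -213], [524, -176]]
ring s px [295.5 221. ] [10. 11.] xy [ 0.5429 -0.1929] corners [[535, -167], [570, -181], [551, -218], [517, -205]]
dome t px [174. 203.] [11.3 11.3] xy [0.4436 0.176 ] corners [[444, 200], [468, 177], [444, 152], [419, 175]]
dome s px [230. 157.] [8. 8.] xy [0.4436 0.1789] corners [[437, 206], [466, 195], [450, 152], [422, 164]]
fin t px [285.  202.5] [11. 12.] xy [ 0.4446 -0.1619] corners [[462, -144], [461, -181], [428, -180], [428, -143]]
fin s px [265. 222.] [12. 10.] xy [ 0.446  -0.1596] corners [[440, -130], [472, -143], [452, -188], [421, -176]]
red t px [364.5 194. ] [36. 37.] xy [ 0.4685 -0.4024] corners [[524, -349], [524, -462], [414, -455], [414, -344]]
red s px [306.1 281.2] [39.9 37.5] xy [ 0.4688 -0.4088] corners [[414, -351], [534, -340], [522, -464], [410, -471]]
blue t px [236.9 190.2] [36.2 36.6] xy [ 0.4807 -0.0157] corners [[526, 49], [546, -61], [436, -80], [417, 29]]
blue s px [258.9 188.3] [27.3 34.4] xy [ 0.4808 -0.0229] corners [[417, 26], [552, 56], [543, -70], [417, -95]]
yel t px [105.1 194.7] [36.4 39.9] xy [0.4677 0.3821] corners [[512, 454], [534, 336], [424, 311], [403, 427]]
yel s px [219.5 124.1] [21.  30.6] xy [0.4666 0.3715] corners [[404, 425], [543, 457], [528, 319], [396, 293]]
```

View pics/c1.png

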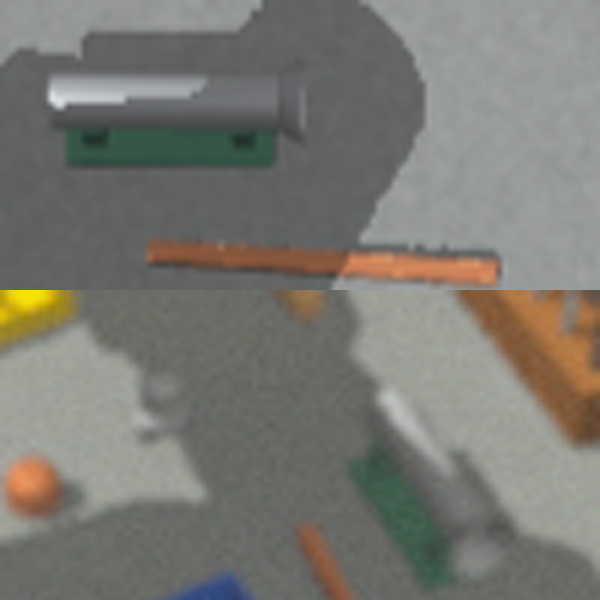

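The crop (top) shows the tube from (48,102) to its flared mouth at (302,102). The side crop puts the mouth's centre near (475,553), so the mouth faces -y. Next I'll work out the tube pose, the stake pose and the grasp numbers.

Run:
```python
from m import *
T=pickle.load(open("top0.pkl","rb"));S=pickle.load(open("side0.pkl","rb"))
m=np.array([235.4,128.7]);c=np.array([188.8,128.7])
print("mouth",onz(T,*m,.045),"closed",onz(T,*c,.045),"mouth side",onz(S,304.2,168.8,.045))
M=onz(T,*m,.045)
print("proj mouth in side",proj(S,M), proj(S,onz(T,*c,.045)))
st=get_state()
print("tool yaw axes",R.from_quat(st["tcp_rot"][[1,2,3,0]]).as_matrix().round(3).tolist())
# stake crops
a=T["frame"][155:185,145:180]; b=S["frame"][125:160,235:270]; p=T["frame"][195:280,90:190]
im=np.hstack([cv2.resize(a,(350,300),interpolation=2),cv2.resize(b,(350,350),interpolation=2)[:300]])
cv2.imwrite("pics/c2.png",im[:,:,::-1])
```

```text
mouth [ 0.66783945 -0.01094402  0.045     ] closed [0.6678976 0.131319  0.045    ] mouth side [ 0.66432675 -0.01266979  0.045     ]
proj mouth in side [304.83724904 168.23896617] [288.02426561 144.14358419]
tool yaw axes [[-0.909, 0.418, -0.001], [0.418, 0.909, -0.001], [0.0, -0.001, -1.0]]
```

View pics/c2.png

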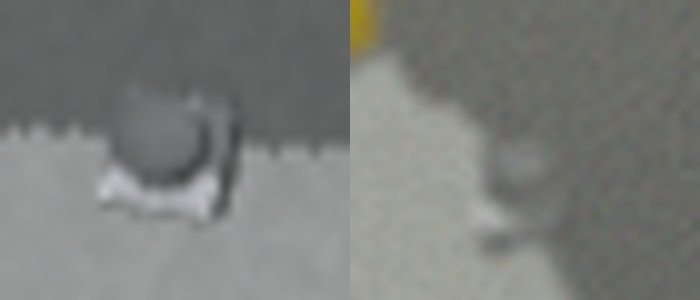

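```bash
python3 -m handwheel '[{"x":353,"y":-586,"z":-124,"rz":-11.5,"fingers":45},{"x":353,"y":-586,"z":-124,"rz":-11.5,"fingers":45},{"x":353,"y":-586,"z":-124,"rz":-11.5,"fingers":45},{"x":353,"y":-586,"z":-124,"rz":-11.5,"fingers":45},{"x":353,"y":-586,"z":-124,"rz":-11.5,"fingers":45},{"x":353,"y":-586,"z":-124,"rz":-11.5,"fingers":45},{"x":353,"y":-586,"z":-124,"rz":-11.5,"fingers":45},{"x":353,"y":-586,"z":-124,"rz":-11.5,"fingers":45},{"x":353,"y":-586,"z":-124,"rz":-11.5,"fingers":45},{"x":353,"y":-586,"z":-124,"rz":-11.5,"fingers":45},{"x":353,"y":-586,"z":-124,"rz":-11.5,"fingers":45},{"x":353,"y":-586,"z":-124,"rz":-11.5,"fingers":45}]' 60
cat >> h.py <<'E'
def where():
    s=get_state(); r=R.from_quat(s["tcp_rot"][[1,2,3,0]]).as_matrix()
    print("t",round(s["t"],2),"tcp mm",(s["position"]*1000).round(1),"yaw tool-y deg",round(float(np.degrees(np.arctan2(r[1,1],r[0,1]))),1),"toolz",r[:,2].round(3),"F",s["ft_force"].round(1),"gap mm",round(s["finger_gap"]*85.4,1),"grip",round(float(s["gripper_force"]),1),"q",s["joint_positions"].round(2))
E
python3 -c "from h import *;where()"
```

```text
t 0.1 tcp mm [229.6 499.5 303.4] yaw tool-y deg 65.3 toolz [-0.001 -0.001 -1.   ] F [-1.3  0.2 -0.6] gap mm 85.5 grip 0.0 q [ 1.06  0.35  1.65 -0.    1.14 -0.08]invalid input
```

```bash
python3 -m handwheel '[{"rx":0,"ry":0,"rz":-11.5,"x":353,"y":-586,"z":-124,"fingers":45},{"rx":0,"ry":0,"rz":-11.5,"x":353,"y":-586,"z":-124,"fingers":45},{"rx":0,"ry":0,"rz":-11.5,"x":353,"y":-586,"z":-124,"fingers":45},{"rx":0,"ry":0,"rz":-11.5,"x":353,"y":-586,"z":-124,"fingers":45},{"rx":0,"ry":0,"rz":-11.5,"x":353,"y":-586,"z":-124,"fingers":45},{"rx":0,"ry":0,"rz":-11.5,"x":353,"y":-586,"z":-124,"fingers":45},{"rx":0,"ry":0,"rz":-11.5,"x":353,"y":-586,"z":-124,"fingers":45},{"rx":0,"ry":0,"rz":-11.5,"x":353,"y":-586,"z":-124,"fingers":45},{"rx":0,"ry":0,"rz":-11.5,"x":353,"y":-586,"z":-124,"fingers":45},{"rx":0,"ry":0,"rz":-11.5,"x":353,"y":-586,"z":-124,"fingers":45},{"rx":0,"ry":0,"rz":-11.5,"x":353,"y":-586,"z":-124,"fingers":45},{"rx":0,"ry":0,"rz":-11.5,"x":353,"y":-586,"z":-124,"fingers":45}]' 60
python3 -c "from h import *;where()"
```

```text
t: 1.6
position: [0.5834, -0.0893, 0.1786]
tcp_rot: [-0.0, 0.731, 0.683, -0.0]
ft_force: [-0.5, -0.2, -0.1]
finger_gap: 0.526
gripper_force: 0.0
t 1.6 tcp mm [583.4 -89.3 178.6] yaw tool-y deg -3.9 toolz [-0.001 -0.    -1.   ] F [-0.5 -0.2 -0.1] gap mm 45.0 grip 0.0 q [-0.23  0.57  1.65 -0.    0.92 -0.16]
```

```bash
python3 -m handwheel '[{"rx":0,"ry":0,"rz":0,"x":0,"y":0,"z":-60,"fingers":45},{"rx":0,"ry":0,"rz":0,"x":0,"y":0,"z":-90,"fingers":45},{"rx":0,"ry":0,"rz":0,"x":0,"y":0,"z":-103,"fingers":45},{"rx":0,"ry":0,"rz":0,"x":0,"y":0,"z":-103,"fingers":30},{"rx":0,"ry":0,"rz":0,"x":0,"y":0,"z":-103,"fingers":5},{"rx":0,"ry":0,"rz":0,"x":0,"y":0,"z":-103,"fingers":5},{"rx":0,"ry":0,"rz":0,"x":0,"y":0,"z":-103,"fingers":5},{"rx":0,"ry":0,"rz":0,"x":0,"y":0,"z":-103,"fingers":5}]' 100
python3 -c "from h import *;where()"
```

```text
t: 2.6
position: [0.5834, -0.0862, 0.0787]
tcp_rot: [0.001, 0.729, 0.684, 0.001]
ft_force: [-1.3, 1.0, 6.6]
finger_gap: 0.094
gripper_force: 98.3
t 2.6 tcp mm [583.4 -86.2  78.7] yaw tool-y deg -3.7 toolz [ 0.002 -0.    -1.   ] F [-1.3  1.   6.6] gap mm 8.1 grip 98.3 q [-0.23  0.73  1.68  0.    0.73 -0.16]
```

```bash
python3 -m handwheel '[{"rx":0,"ry":0,"rz":0,"x":0,"y":0,"z":25,"fingers":5},{"rx":0,"ry":0,"rz":0,"x":0,"y":0,"z":60,"fingers":5},{"rx":0,"ry":0,"rz":0,"x":0,"y":0,"z":60,"fingers":5},{"rx":0,"ry":0,"rz":0,"x":0,"y":0,"z":60,"fingers":5}]'
python3 - <<'E'
from h import *
where()
f=cam("top");g=cam("side")
a=f["frame"][120:220,200:310]; b=g["frame"][115:225,240:340]
im=np.hstack([cv2.resize(a,(440,400),interpolation=2),cv2.resize(b,(360,400),interpolation=2)])
cv2.imwrite("pics/c3.png",im[:,:,::-1])
E
```

```text
t: 3.1
position: [0.5823, -0.0862, 0.1366]
tcp_rot: [-0.0, 0.729, 0.684, -0.0]
ft_force: [0.5, -0.3, -3.5]
finger_gap: 0.093
gripper_force: 98.3
t 3.1 tcp mm [582.3 -86.2 136.6] yaw tool-y deg -3.7 toolz [-0.  0. -1.] F [ 0.5 -0.3 -3.5] gap mm 7.9 grip 98.3 q [-0.23  0.63  1.67 -0.    0.84 -0.16]
```

View pics/c3.png

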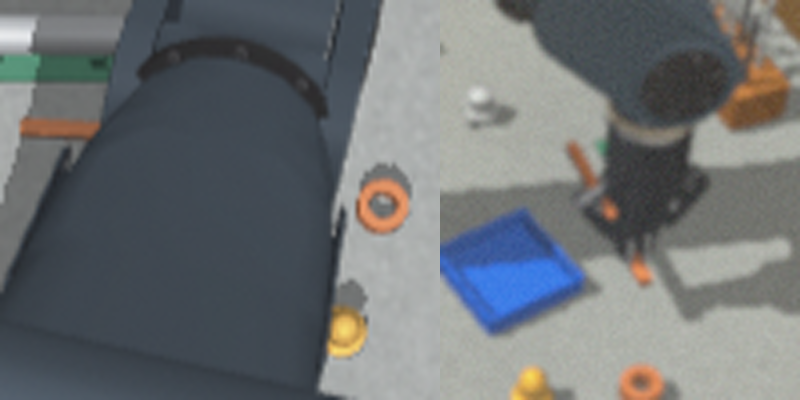

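Bar is held. I'll triangulate its far tip (top crop (22,128), side crop (572,150)) to check pitch.

```bash
cat >> h.py <<'E'
def tri(f,p,g,q):
    a,d=ray(f,*p);b,e=ray(g,*q)
    A=np.c_[d,-e]; s=np.linalg.lstsq(A,b-a,rcond=None)[0]
    P,Q=a+d*s[0],b+e*s[1]; return ((P+Q)/2*1000).round(1),round(float(np.linalg.norm(P-Q)*1000),1)
E
python3 - <<'E'
from h import *
import pickle
T=pickle.load(open("top0.pkl","rb"));S=pickle.load(open("side0.pkl","rb"))
print(tri(T,(205.5,152),S,(276.7,156.3)))
for y in(-.119,):
  for z in (.05,.065,.08): print(z,proj(S,[.580,y,z]))
for z in (.03,.05,.065,.08): print(z,proj(S,[.592,.079,z]),proj(T,[.592,.079,z]))
E
```

```text
(array([593.6,  78.1,  52. ]), 2.0)
0.05 [296.69630437 194.7797272 ]
0.065 [297.13564391 191.8853432 ]
0.08 [297.5830013  188.93813724]
0.03 [275.62232766 160.57518223] [206.07144137 154.08914719]
0.05 [275.9217678  156.71913456] [205.35735409 152.36017002]
0.065 [276.15066057 153.77156228] [204.80560142 151.02424403]
0.08 [276.38335217 150.77507054] [204.23936706 149.65325439]
```

```bash
python3 -m handwheel '[{"rx":0.6,"ry":0,"rz":0.6,"x":20,"y":-50,"z":0,"fingers":5},{"rx":0.6,"ry":0,"rz":0.6,"x":40,"y":-100,"z":0,"fingers":5},{"rx":0.6,"ry":0,"rz":0.6,"x":84,"y":-120,"z":-10,"fingers":5},{"rx":0.6,"ry":0,"rz":0.6,"x":84,"y":-120,"z":-20,"fingers":5},{"rx":0.6,"ry":0,"rz":0.6,"x":84,"y":-120,"z":-20,"fingers":5},{"rx":0.6,"ry":0,"rz":0.6,"x":84,"y":-120,"z":-20,"fingers":5}]'
python3 - <<'E'
from h import *
from m import seg,COP
where()
f=cam("top");g=cam("side")
for n,F,b in(("t",f,(225,100,320,160)),("s",g,(270,140,350,230))):
    try:
        c=seg(F,COP,b)[:,0,:]; l=cv2.fitLine(c,cv2.DIST_L2,0,.01,.01).ravel(); t=(c-l[2:])@l[:2]
        print(n,len(c),"ends",(l[2:]+l[:2]*t.min()).round(1),(l[2:]+l[:2]*t.max()).round(1))
    except ValueError: print(n,"none")
a=f["frame"][110:190,220:320]; b=g["frame"][125:225,260:360]
im=np.hstack([cv2.resize(a,(400,320),interpolation=2),cv2.resize(b,(400,400),interpolation=2)[:320]])
cv2.imwrite("pics/c4.png",im[:,:,::-1])
E
```

```text
t: 3.95
position: [0.6661, -0.2056, 0.1168]
tcp_rot: [-0.023, 0.707, 0.706, 0.021]
ft_force: [-0.1, 0.1, -2.2]
finger_gap: 0.095
gripper_force: 98.5
t 3.95 tcp mm [ 666.1 -205.6  116.8] yaw tool-y deg -0.1 toolz [-0.003  0.063 -0.998] F [-0.1  0.1 -2.2] gap mm 8.1 grip 98.5 q [-0.38  0.83  1.33  0.07  1.   -0.42]
t 56 ends [244.  128.5] [270.  128.5]
s 34 ends [290. 221.] [301. 221.]
```

View pics/c4.png

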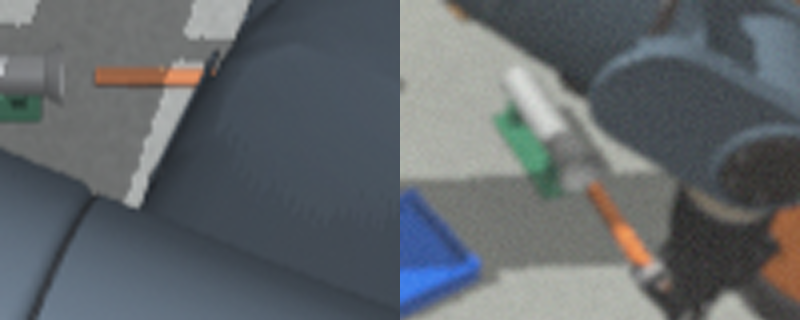

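The bar is in line in the top view, tip at (244,128.5) against the tube axis at v≈128.7. Now checking its height and pitch in the side view (tip ≈(308,171.5), near the grip ≈(321,191)).

Run:
```python
from h import *
from m import *
g=cam("side")
c=seg(g,COP,(300,165,330,200))[:,0,:].astype(np.float32); l=cv2.fitLine(c,cv2.DIST_L2,0,.01,.01).ravel(); t=(c-l[2:])@l[:2]
e=[l[2:]+l[:2]*t.min(),l[2:]+l[:2]*t.max()]; print(e)
# ray intersect vertical plane x=.667
for u,v in e:
    o,d=ray(g,u,v); s=(.666-o[0])/d[0]; print((o+s*d).round(4))
o,d=ray(g,304.2,168.8); s=(.667-o[0])/d[0]; print("mouth",(o+s*d).round(4))
```

```text
[array([307.5765 , 171.29329], dtype=float32), array([321.00778, 190.68716], dtype=float32)]
[ 0.666  -0.0342  0.0518]
[ 0.666  -0.1339  0.051 ]
mouth [ 0.667  -0.0087  0.0403]
```

```bash
python3 -m handwheel '[{"rx":0,"ry":0,"rz":0,"x":0,"y":0,"z":-3,"fingers":5},{"rx":0,"ry":0,"rz":0,"x":0,"y":15,"z":-3,"fingers":5},{"rx":0,"ry":0,"rz":0,"x":0,"y":30,"z":-3,"fingers":5},{"rx":0,"ry":0,"rz":0,"x":0,"y":45,"z":-3,"fingers":5},{"rx":0,"ry":0,"rz":0,"x":0,"y":60,"z":-3,"fingers":5},{"rx":0,"ry":0,"rz":0,"x":0,"y":60,"z":-3,"fingers":5}]'
python3 -c "from h import *;where()"
```

```text
t: 4.85
position: [0.6667, -0.1448, 0.1139]
tcp_rot: [-0.023, 0.707, 0.707, 0.021]
ft_force: [-0.0, -0.5, -3.8]
finger_gap: 0.091
gripper_force: 98.5
t 4.85 tcp mm [ 666.7 -144.8  113.9] yaw tool-y deg 0.0 toolz [-0.002  0.063 -0.998] F [-0.  -0.5 -3.8] gap mm 7.8 grip 98.5 q [-0.3   0.81  1.39  0.07  0.97 -0.34]
```

```bash
python3 -m handwheel '[{"rx":0,"ry":0,"rz":0,"x":0,"y":20,"z":0,"fingers":5},{"rx":0,"ry":0,"rz":0,"x":0,"y":40,"z":0,"fingers":5},{"rx":0,"ry":0,"rz":0,"x":0,"y":60,"z":0,"fingers":5},{"rx":0,"ry":0,"rz":0,"x":0,"y":80,"z":0,"fingers":5},{"rx":0,"ry":0,"rz":0,"x":0,"y":86,"z":0,"fingers":5},{"rx":0,"ry":0,"rz":0,"x":0,"y":90,"z":0,"fingers":5},{"rx":0,"ry":0,"rz":0,"x":0,"y":90,"z":0,"fingers":5}]'
python3 -c "from h import *;where()"
```

```text
t: 5.72
position: [0.6666, -0.0564, 0.1139]
tcp_rot: [-0.023, 0.707, 0.706, 0.021]
ft_force: [0.4, 0.9, -2.2]
finger_gap: 0.095
gripper_force: 98.5
t 5.72 tcp mm [666.6 -56.4 113.9] yaw tool-y deg -0.1 toolz [-0.002  0.063 -0.998] F [ 0.4  0.9 -2.2] gap mm 8.1 grip 98.5 q [-0.17  0.79  1.43  0.08  0.94 -0.22]
```

```bash
python3 -m handwheel '[{"rx":0,"ry":0,"rz":0,"x":0,"y":2,"z":0,"fingers":5},{"rx":0,"ry":0,"rz":0,"x":0,"y":4,"z":0,"fingers":5},{"rx":0,"ry":0,"rz":0,"x":0,"y":6,"z":0,"fingers":5},{"rx":0,"ry":0,"rz":0,"x":0,"y":8,"z":0,"fingers":5}]'
python3 -m handwheel '[{"rx":0,"ry":0,"rz":0,"x":0,"y":2,"z":0,"fingers":5},{"rx":0,"ry":0,"rz":0,"x":0,"y":3,"z":0,"fingers":5}]'
```

```text
t: 6.22
position: [0.6666, -0.0481, 0.1139]
tcp_rot: [-0.023, 0.707, 0.706, 0.021]
ft_force: [-0.2, 0.1, -2.4]
finger_gap: 0.095
gripper_force: 98.5
t: 6.48
position: [0.6667, -0.0461, 0.114]
tcp_rot: [-0.022, 0.707, 0.706, 0.021]
ft_force: [0.1, -9.9, -3.4]
finger_gap: 0.094
gripper_force: 98.6
```

```bash
python3 -m handwheel '[{"rx":0,"ry":0,"rz":0,"x":0,"y":1,"z":0,"fingers":5},{"rx":0,"ry":0,"rz":0,"x":0,"y":2,"z":0,"fingers":5},{"rx":0,"ry":0,"rz":0,"x":0,"y":2,"z":0,"fingers":5}]'
python3 -c "from h import *
f=cam('top');save(f,'c5',(180,100,290,180),5)"
```

```text
t: 6.85
position: [0.6669, -0.0459, 0.1141]
tcp_rot: [-0.021, 0.707, 0.706, 0.02]
ft_force: [-0.7, -17.8, -1.9]
finger_gap: 0.091
gripper_force: 98.7
```

View pics/c5.png

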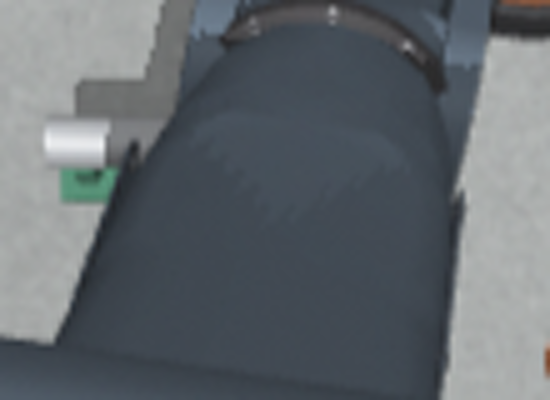

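```bash
python3 -m handwheel '[{"rx":0,"ry":0,"rz":0,"x":0,"y":0,"z":-2,"fingers":5},{"rx":0,"ry":0,"rz":0,"x":0,"y":0,"z":-4,"fingers":5},{"rx":0,"ry":0,"rz":0,"x":0,"y":0,"z":-4,"fingers":5}]'
python3 -m handwheel '[{"rx":0,"ry":0,"rz":0,"x":0,"y":-1,"z":0,"fingers":20},{"rx":0,"ry":0,"rz":0,"x":0,"y":-1,"z":0,"fingers":30},{"rx":0,"ry":0,"rz":0,"x":0,"y":-1,"z":10,"fingers":40},{"rx":0,"ry":0,"rz":0,"x":0,"y":-1,"z":40,"fingers":60},{"rx":0,"ry":0,"rz":0,"x":0,"y":-1,"z":80,"fingers":65},{"rx":-0.6,"ry":0,"rz":0,"x":-60,"y":-60,"z":80,"fingers":65},{"rx":-0.6,"ry":0,"rz":0,"x":-124,"y":-148,"z":50,"fingers":65},{"rx":-0.6,"ry":0,"rz":0,"x":-124,"y":-148,"z":50,"fingers":65},{"rx":-0.6,"ry":0,"rz":0,"x":-124,"y":-148,"z":50,"fingers":65}]'
python3 - <<'E'
from h import *
where()
f=cam("top");g=cam("side")
a=f["frame"][100:190,175:295]; b=g["frame"][115:215,230:350]
im=np.hstack([cv2.resize(a,(400,300),interpolation=2),cv2.resize(b,(400,333),interpolation=2)[:300]])
cv2.imwrite("pics/c6.png",im[:,:,::-1])
E
```

```text
t: 7.28
position: [0.6676, -0.0458, 0.111]
tcp_rot: [-0.02, 0.707, 0.706, 0.021]
ft_force: [1.0, -15.8, 2.1]
finger_gap: 0.092
gripper_force: 99.3
t: 8.4
position: [0.5406, -0.1932, 0.1599]
tcp_rot: [-0.001, 0.709, 0.706, -0.001]
ft_force: [0.1, -0.2, 0.7]
finger_gap: 0.762
gripper_force: 0.0
t 8.4 tcp mm [ 540.6 -193.2  159.9] yaw tool-y deg -0.3 toolz [-0.003  0.    -1.   ] F [ 0.1 -0.2  0.7] gap mm 65.1 grip 0.0 q [-0.42  0.58  1.7  -0.    0.87 -0.42]
```

View pics/c6.png

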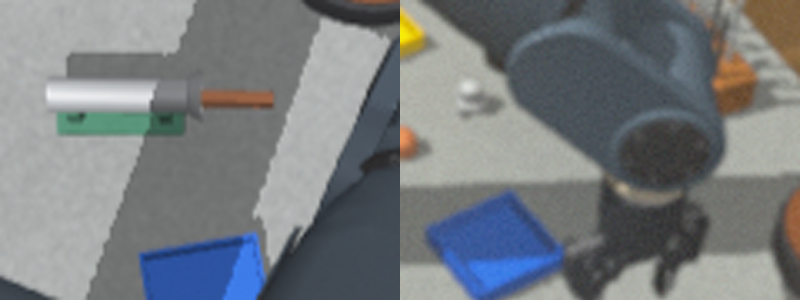

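The bar is home: the visible stub runs from 201 to 273 in the crop, about 64–66 mm. Next is the ring.

```bash
python3 -m handwheel '[{"rx":0,"ry":0,"rz":0,"x":2,"y":-1,"z":-50,"fingers":65},{"rx":0,"ry":0,"rz":0,"x":2,"y":-1,"z":-78,"fingers":65},{"rx":0,"ry":0,"rz":0,"x":2,"y":-1,"z":-78,"fingers":65},{"rx":0,"ry":0,"rz":0,"x":2,"y":-1,"z":-78,"fingers":20},{"rx":0,"ry":0,"rz":0,"x":2,"y":-1,"z":-78,"fingers":20},{"rx":0,"ry":0,"rz":0,"x":2,"y":-1,"z":-78,"fingers":20},{"rx":0,"ry":0,"rz":0,"x":2,"y":-1,"z":-78,"fingers":20}]' 50
python3 -c "from h import *;where()"
```

```text
t: 9.38
position: [0.5456, -0.1921, 0.084]
tcp_rot: [0.001, 0.708, 0.707, -0.0]
ft_force: [-1.6, 3.1, 6.6]
finger_gap: 0.442
gripper_force: 49.3
t 9.38 tcp mm [ 545.6 -192.1   84. ] yaw tool-y deg -0.1 toolz [ 0.001 -0.001 -1.   ] F [-1.6  3.1  6.6] gap mm 37.8 grip 49.3 q [-0.42  0.7   1.71 -0.    0.73 -0.42]
```

```bash
python3 -m handwheel '[{"rx":0,"ry":0,"rz":0,"x":0,"y":0,"z":50,"fingers":20},{"rx":0,"ry":0,"rz":0,"x":-20,"y":-50,"z":60,"fingers":20},{"rx":0,"ry":0,"rz":0,"x":-40,"y":-100,"z":60,"fingers":20},{"rx":0,"ry":0,"rz":0,"x":-60,"y":-150,"z":60,"fingers":20},{"rx":0,"ry":0,"rz":0,"x":-76,"y":-186,"z":60,"fingers":20},{"rx":0,"ry":0,"rz":0,"x":-76,"y":-186,"z":60,"fingers":20},{"rx":0,"ry":0,"rz":0,"x":-76,"y":-186,"z":60,"fingers":20}]'
python3 - <<'E'
from h import *
where()
f=cam("top");g=cam("side")
a=f["frame"][140:230,310:430]; b=g["frame"][220:340,260:380]
im=np.hstack([cv2.resize(a,(400,300),interpolation=2),cv2.resize(b,(400,400),interpolation=2)[:300]])
cv2.imwrite("pics/c7.png",im[:,:,::-1])
E
```

```text
t: 10.25
position: [0.469, -0.3778, 0.1426]
tcp_rot: [-0.0, 0.708, 0.707, -0.001]
ft_force: [0.2, -0.9, -1.6]
finger_gap: 0.44
gripper_force: 51.0
t 10.25 tcp mm [ 469.  -377.8  142.6] yaw tool-y deg -0.1 toolz [-0.001 -0.    -1.   ] F [ 0.2 -0.9 -1.6] gap mm 37.6 grip 51.0 q [-0.76  0.64  1.63 -0.    0.87 -0.75]
```

View pics/c7.png

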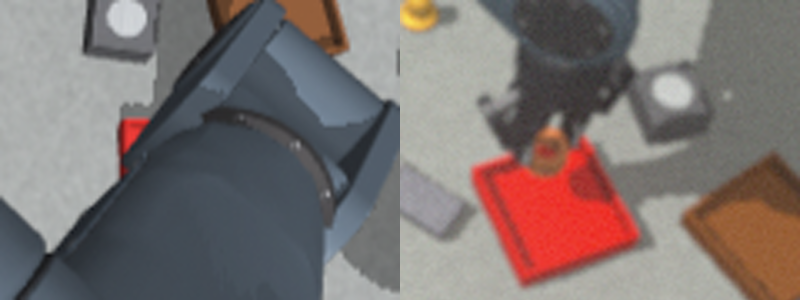

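```bash
python3 -c "
from h import *
g=cam('side');save(g,'c8',(275,235,345,300),8)
for p in ((.469,-.378,.055),(.469,-.378,.077),(.469,-.398,.077),(.469,-.358,.055),(.469,-.398,.055)): print(p,(proj(g,p)-[275,235])*8)"
```

```text
(0.469, -0.378, 0.055) [220.4229154  257.04607087]
(0.469, -0.378, 0.077) [227.26631902 225.90570952]
(0.469, -0.398, 0.077) [253.25742092 272.16591282]
(0.469, -0.358, 0.055) [195.48898325 212.18171139]
(0.469, -0.398, 0.055) [245.92884798 302.9396476 ]
```

View pics/c8.png

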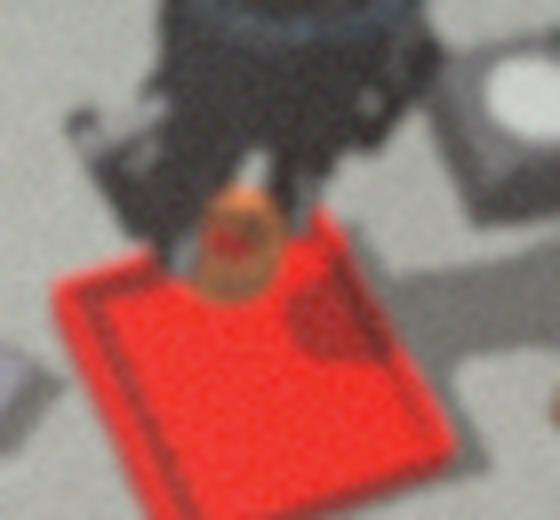

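The ring sits level: its predicted outline (top centre (227,226), near bottom edge (246,303)) matches the crop. Now placing it.

```bash
python3 -m handwheel '[{"rx":0,"ry":0,"rz":0,"x":0,"y":-1,"z":-30,"fingers":20},{"rx":0,"ry":0,"rz":0,"x":0,"y":-1,"z":-48,"fingers":20},{"rx":0,"ry":0,"rz":0,"x":0,"y":-1,"z":-54,"fingers":20},{"rx":0,"ry":0,"rz":0,"x":0,"y":-1,"z":-54,"fingers":20}]'
python3 -m handwheel '[{"rx":0,"ry":0,"rz":0,"x":0,"y":0,"z":0,"fingers":46},{"rx":0,"ry":0,"rz":0,"x":0,"y":0,"z":0,"fingers":54},{"rx":0,"ry":0,"rz":0,"x":0,"y":0,"z":50,"fingers":54},{"rx":0,"ry":0,"rz":0,"x":0,"y":0,"z":100,"fingers":65},{"rx":0,"ry":0,"rz":0,"x":0,"y":60,"z":100,"fingers":65},{"rx":0,"ry":0,"rz":0,"x":0,"y":120,"z":100,"fingers":65},{"rx":0,"ry":0,"rz":0,"x":0,"y":180,"z":100,"fingers":65},{"rx":0,"ry":0,"rz":0,"x":0,"y":240,"z":100,"fingers":65},{"rx":0,"ry":0,"rz":0,"x":0,"y":300,"z":100,"fingers":65},{"rx":0,"ry":0,"rz":0,"x":-24,"y":360,"z":100,"fingers":65},{"rx":0,"ry":0,"rz":0,"x":-24,"y":420,"z":80,"fingers":65},{"rx":0,"ry":0,"rz":0,"x":-24,"y":480,"z":60,"fingers":65}]'
python3 -m handwheel '[{"rx":0,"ry":0,"rz":0,"x":0,"y":62,"z":0,"fingers":65},{"rx":0,"ry":0,"rz":0,"x":0,"y":75,"z":0,"fingers":65},{"rx":0,"ry":0,"rz":0,"x":0,"y":75,"z":0,"fingers":65}]'
python3 - <<'E'
from h import *
from m import seg,COP
where()
f=cam("top");g=cam("side")
for n,F,b in(("t",f,(345,170,395,220)),("s",g,(275,250,335,305))):
    c=seg(F,COP,b); r=cv2.minAreaRect(c); print(n,np.round(r[0],1),np.round(r[1],1),onz(F,*r[0],.015).round(4))
save(g,'c9',(180,130,350,310),3)
E
```

```text
t: 10.9
position: [0.469, -0.379, 0.0883]
tcp_rot: [-0.001, 0.707, 0.707, -0.001]
ft_force: [-0.6, 0.3, -0.6]
finger_gap: 0.439
gripper_force: 51.0
t: 12.4
position: [0.4447, 0.0994, 0.1491]
tcp_rot: [-0.0, 0.708, 0.706, 0.0]
ft_force: [0.9, -0.2, -0.1]
finger_gap: 0.761
gripper_force: 0.0
t: 12.78
position: [0.4446, 0.1728, 0.1491]
tcp_rot: [-0.001, 0.707, 0.707, -0.001]
ft_force: [-0.4, 0.3, -0.0]
finger_gap: 0.757
gripper_force: 0.0
t 12.78 tcp mm [444.6 172.8 149.1] yaw tool-y deg -0.0 toolz [-0.002 -0.    -1.   ] F [-0.4  0.3 -0. ] gap mm 64.7 grip 0.0 q [0.27 0.46 1.96 0.   0.73 0.27]
t [357.2 194.4] [13.4 14.3] [ 0.4687 -0.3828  0.015 ]
s [301.5 274.5] [17. 15.] [ 0.4693 -0.3802  0.015 ]
```

View pics/c9.png

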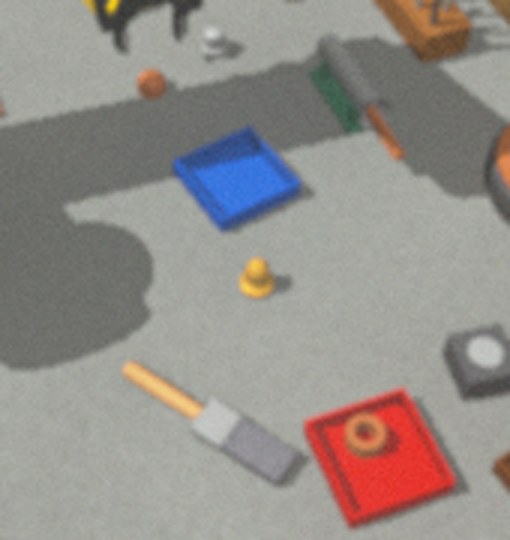

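Ring lies flat in the red tray at c9 (367,435), and the fixed bar stub is visible at (385,130). Now the dome.

```bash
python3 -m handwheel '[{"rx":0,"ry":0,"rz":0,"x":-1,"y":4,"z":-45,"fingers":65},{"rx":0,"ry":0,"rz":0,"x":-1,"y":4,"z":-71,"fingers":65},{"rx":0,"ry":0,"rz":0,"x":-1,"y":4,"z":-71,"fingers":65},{"rx":0,"ry":0,"rz":0,"x":-1,"y":4,"z":-71,"fingers":20},{"rx":0,"ry":0,"rz":0,"x":-1,"y":4,"z":-71,"fingers":20},{"rx":0,"ry":0,"rz":0,"x":-1,"y":4,"z":-71,"fingers":20},{"rx":0,"ry":0,"rz":0,"x":-1,"y":4,"z":-71,"fingers":20}]' 60
python3 -m handwheel '[{"rx":0,"ry":0,"rz":0,"x":0,"y":0,"z":30,"fingers":20},{"rx":0,"ry":0,"rz":0,"x":0,"y":0,"z":70,"fingers":20},{"rx":0,"ry":0,"rz":0,"x":0,"y":0,"z":70,"fingers":20}]'
python3 - <<'E'
from h import *
where()
T=cam("top")
print("stake",onz(T,161,168.8,.033))
g=cam('side');save(g,'c10',(195,95,270,160),8)
E
```

```text
t: 13.75
position: [0.4443, 0.1763, 0.0795]
tcp_rot: [-0.0, 0.708, 0.707, 0.0]
ft_force: [-1.2, -4.9, 9.5]
finger_gap: 0.413
gripper_force: 58.9
t: 14.12
position: [0.4449, 0.1768, 0.151]
tcp_rot: [0.001, 0.708, 0.707, 0.002]
ft_force: [0.7, 1.0, -2.2]
finger_gap: 0.412
gripper_force: 61.5
t 14.12 tcp mm [444.9 176.8 151. ] yaw tool-y deg -0.1 toolz [ 0.004  0.002 -1.   ] F [ 0.7  1.  -2.2] gap mm 35.2 grip 61.5 q [0.28 0.45 1.96 0.   0.73 0.28]
stake [0.5453704 0.2144416 0.033    ]
```

View pics/c10.png

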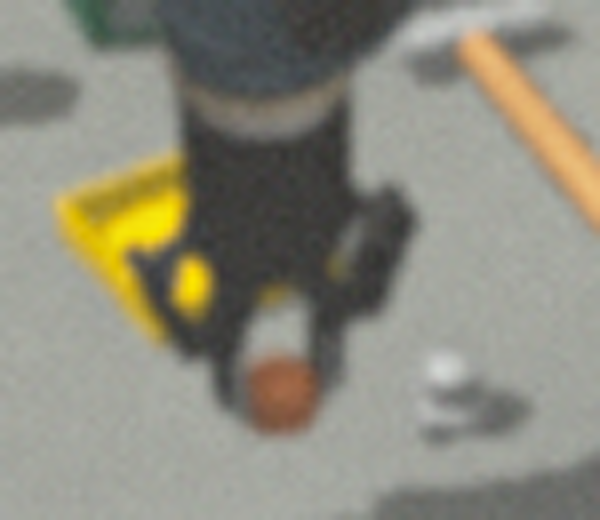

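The dome is held between the pads at (283,395). Carrying it to the red tray.

```bash
python3 -m handwheel '[{"rx":0,"ry":0,"rz":0,"x":0,"y":-60,"z":0,"fingers":20},{"rx":0,"ry":0,"rz":0,"x":0,"y":-120,"z":0,"fingers":20},{"rx":0,"ry":0,"rz":0,"x":4,"y":-180,"z":0,"fingers":20},{"rx":0,"ry":0,"rz":0,"x":8,"y":-240,"z":0,"fingers":20},{"rx":0,"ry":0,"rz":0,"x":12,"y":-300,"z":0,"fingers":20},{"rx":0,"ry":0,"rz":0,"x":16,"y":-360,"z":0,"fingers":20},{"rx":0,"ry":0,"rz":0,"x":20,"y":-420,"z":0,"fingers":20},{"rx":0,"ry":0,"rz":0,"x":24,"y":-480,"z":0,"fingers":20},{"rx":0,"ry":0,"rz":0,"x":24,"y":-540,"z":0,"fingers":20},{"rx":0,"ry":0,"rz":0,"x":24,"y":-590,"z":0,"fingers":20},{"rx":0,"ry":0,"rz":0,"x":24,"y":-605,"z":0,"fingers":20},{"rx":0,"ry":0,"rz":0,"x":24,"y":-605,"z":0,"fingers":20}]'
python3 -m handwheel '[{"rx":0,"ry":0,"rz":0,"x":0,"y":0,"z":-40,"fingers":20},{"rx":0,"ry":0,"rz":0,"x":0,"y":0,"z":-60,"fingers":20},{"rx":0,"ry":0,"rz":0,"x":0,"y":0,"z":-66,"fingers":20},{"rx":0,"ry":0,"rz":0,"x":0,"y":0,"z":-66,"fingers":20}]'
```

```text
t: 15.72
position: [0.4671, -0.4283, 0.1467]
tcp_rot: [-0.002, 0.708, 0.706, -0.001]
ft_force: [-0.6, 0.4, -1.8]
finger_gap: 0.411
gripper_force: 61.4
t: 16.23
position: [0.4676, -0.4267, 0.0835]
tcp_rot: [-0.002, 0.707, 0.707, -0.001]
ft_force: [-8.4, 11.6, 19.4]
finger_gap: 0.406
gripper_force: 63.7
```

```bash
python3 -m handwheel '[{"rx":0,"ry":0,"rz":0,"x":0,"y":0,"z":1,"fingers":30},{"rx":0,"ry":0,"rz":0,"x":0,"y":0,"z":1,"fingers":46},{"rx":0,"ry":0,"rz":0,"x":0,"y":0,"z":1,"fingers":53},{"rx":0,"ry":0,"rz":0,"x":0,"y":0,"z":50,"fingers":53},{"rx":0,"ry":0,"rz":0,"x":0,"y":0,"z":90,"fingers":60},{"rx":0,"ry":0,"rz":0,"x":-22,"y":60,"z":90,"fingers":60},{"rx":0,"ry":0,"rz":0,"x":-22,"y":120,"z":90,"fingers":60},{"rx":0,"ry":0,"rz":0,"x":-22,"y":180,"z":90,"fingers":60},{"rx":0,"ry":0,"rz":0,"x":-22,"y":240,"z":85,"fingers":60},{"rx":0,"ry":0,"rz":0,"x":-22,"y":266,"z":80,"fingers":60},{"rx":0,"ry":0,"rz":0,"x":-22,"y":266,"z":80,"fingers":60}]'
python3 - <<'E'
from h import *
where()
f=cam("top");g=cam("side")
a=f["frame"][150:240,260:410]; b=g["frame"][190:310,225:345]
im=np.hstack([cv2.resize(a,(450,270),interpolation=2),cv2.resize(b,(350,350),interpolation=2)[:330][-270:]])
cv2.imwrite("pics/c11.png",im[:,:,::-1])
E
```

```text
t: 17.6
position: [0.4456, -0.1611, 0.1619]
tcp_rot: [-0.001, 0.707, 0.707, -0.001]
ft_force: [0.5, -0.2, -0.1]
finger_gap: 0.701
gripper_force: 0.0
t 17.6 tcp mm [ 445.6 -161.1  161.9] yaw tool-y deg 0.1 toolz [-0.002  0.    -1.   ] F [ 0.5 -0.2 -0.1] gap mm 59.9 grip 0.0 q [-0.44  0.43  1.96 -0.    0.75 -0.44]
```

View pics/c11.png

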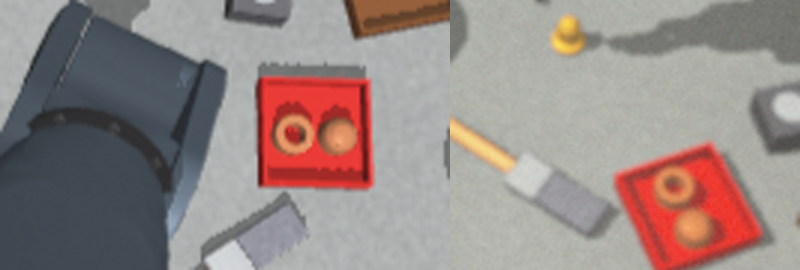

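Ring at (293,133) and dome at (338,137) are both upright in the red tray. Next is the finial.

```bash
python3 -m handwheel '[{"rx":0,"ry":0,"rz":0,"x":0,"y":0,"z":-45,"fingers":60},{"rx":0,"ry":0,"rz":0,"x":0,"y":0,"z":-73,"fingers":60},{"rx":0,"ry":0,"rz":0,"x":0,"y":0,"z":-73,"fingers":50},{"rx":0,"ry":0,"rz":0,"x":0,"y":0,"z":-73,"fingers":12},{"rx":0,"ry":0,"rz":0,"x":0,"y":0,"z":-73,"fingers":12},{"rx":0,"ry":0,"rz":0,"x":0,"y":0,"z":-73,"fingers":12},{"rx":0,"ry":0,"rz":0,"x":0,"y":0,"z":-73,"fingers":12},{"rx":0,"ry":0,"rz":0,"x":0,"y":0,"z":-73,"fingers":12}]' 50
python3 -m handwheel '[{"rx":0,"ry":0,"rz":0,"x":0,"y":0,"z":30,"fingers":12},{"rx":0,"ry":0,"rz":0,"x":0,"y":0,"z":70,"fingers":12},{"rx":0,"ry":0,"rz":0,"x":0,"y":60,"z":80,"fingers":12},{"rx":0,"ry":0,"rz":0,"x":0,"y":120,"z":80,"fingers":12},{"rx":0,"ry":0,"rz":0,"x":4,"y":180,"z":80,"fingers":12},{"rx":0,"ry":0,"rz":0,"x":8,"y":240,"z":80,"fingers":12},{"rx":0,"ry":0,"rz":0,"x":12,"y":300,"z":80,"fingers":12},{"rx":0,"ry":0,"rz":0,"x":16,"y":360,"z":80,"fingers":12},{"rx":0,"ry":0,"rz":0,"x":22,"y":420,"z":80,"fingers":12},{"rx":0,"ry":0,"rz":0,"x":22,"y":480,"z":80,"fingers":12},{"rx":0,"ry":0,"rz":0,"x":22,"y":535,"z":80,"fingers":12},{"rx":0,"ry":0,"rz":0,"x":22,"y":545,"z":80,"fingers":12}]'
python3 - <<'E'
from h import *
where()
g=cam("side");f=cam("top")
a=f["frame"][160:230,70:150]; b=g["frame"][85:150,180:260]
im=np.hstack([cv2.resize(a,(400,350),interpolation=2)[:325],cv2.resize(b,(400,325),interpolation=2)])
cv2.imwrite("pics/c12.png",im[:,:,::-1])
E
```

```text
t: 18.7
position: [0.4463, -0.1631, 0.0904]
tcp_rot: [0.001, 0.708, 0.707, -0.0]
ft_force: [-3.2, -3.8, 8.0]
finger_gap: 0.274
gripper_force: 49.4
t: 20.2
position: [0.4671, 0.3854, 0.1696]
tcp_rot: [-0.001, 0.707, 0.708, 0.0]
ft_force: [-0.4, -0.7, -2.4]
finger_gap: 0.273
gripper_force: 50.1
t 20.2 tcp mm [467.1 385.4 169.6] yaw tool-y deg 0.1 toolz [-0.001  0.001 -1.   ] F [-0.4 -0.7 -2.4] gap mm 23.3 grip 50.1 q [0.61 0.61 1.61 0.   0.92 0.61]
```

View pics/c12.png

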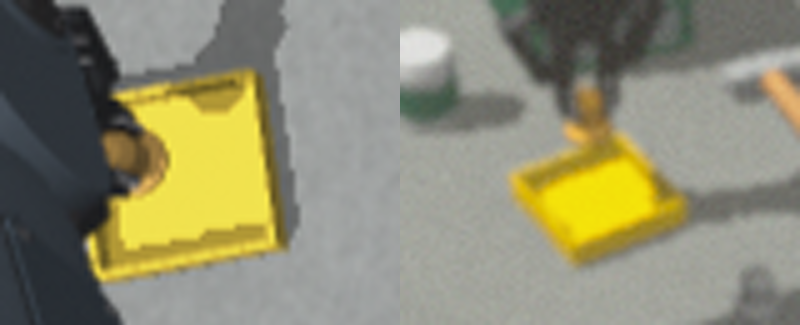

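Finial is held upright; allowing for parallax, it sits over the yellow tray's centre. Lowering and releasing it.

```bash
python3 -m handwheel '[{"rx":0,"ry":0,"rz":0,"x":0,"y":0,"z":-40,"fingers":12},{"rx":0,"ry":0,"rz":0,"x":0,"y":0,"z":-65,"fingers":12},{"rx":0,"ry":0,"rz":0,"x":0,"y":0,"z":-74,"fingers":12},{"rx":0,"ry":0,"rz":0,"x":0,"y":0,"z":-74,"fingers":12}]'
```

```text
t: 20.8
position: [0.4681, 0.3817, 0.0957]
tcp_rot: [-0.001, 0.708, 0.706, -0.001]
ft_force: [1.4, -1.0, -1.6]
finger_gap: 0.276
gripper_force: 50.1
```

```bash
python3 -m handwheel '[{"rx":0,"ry":0,"rz":0,"x":0,"y":0,"z":-1.5,"fingers":12},{"rx":0,"ry":0,"rz":0,"x":0,"y":0,"z":-1.5,"fingers":30},{"rx":0,"ry":0,"rz":0,"x":0,"y":0,"z":-1.5,"fingers":45},{"rx":0,"ry":0,"rz":0,"x":0,"y":0,"z":0,"fingers":50},{"rx":0,"ry":0,"rz":0,"x":0,"y":0,"z":50,"fingers":55},{"rx":0,"ry":0,"rz":0,"x":0,"y":0,"z":85,"fingers":60},{"rx":0,"ry":0,"rz":0,"x":30,"y":-50,"z":85,"fingers":60},{"rx":0,"ry":0,"rz":0,"x":60,"y":-100,"z":85,"fingers":60},{"rx":0,"ry":0,"rz":0,"x":77,"y":-150,"z":80,"fingers":60},{"rx":0,"ry":0,"rz":0,"x":77,"y":-167,"z":75,"fingers":60},{"rx":0,"ry":0,"rz":0,"x":77,"y":-167,"z":75,"fingers":60}]'
python3 - <<'E'
from h import *
import pickle
where()
g=cam("side");f=cam("top")
S=pickle.load(open("side0.pkl","rb"))
print("stake side prediction",(proj(g,[.545,.2145,.039])-[180,80])*[4,4],(proj(g,[.545,.2145,0])-[180,80])*4)
a=f["frame"][150:230,70:170]; b=g["frame"][80:160,180:280]
im=np.hstack([cv2.resize(a,(400,320),interpolation=2),cv2.resize(b,(400,320),interpolation=2)])
cv2.imwrite("pics/c13.png",im[:,:,::-1])
E
```

```text
t: 22.18
position: [0.5443, 0.2152, 0.1697]
tcp_rot: [-0.001, 0.708, 0.706, -0.001]
ft_force: [-0.4, 0.4, 0.3]
finger_gap: 0.702
gripper_force: 0.0
t 22.18 tcp mm [544.3 215.2 169.7] yaw tool-y deg -0.2 toolz [-0.003 -0.    -1.   ] F [-0.4  0.4  0.3] gap mm 60.0 grip 0.0 q [0.3  0.58 1.66 0.   0.9  0.3 ]
stake side prediction [283.29058706 239.23473109] [283.07692973 268.77218304]
```

View pics/c13.png

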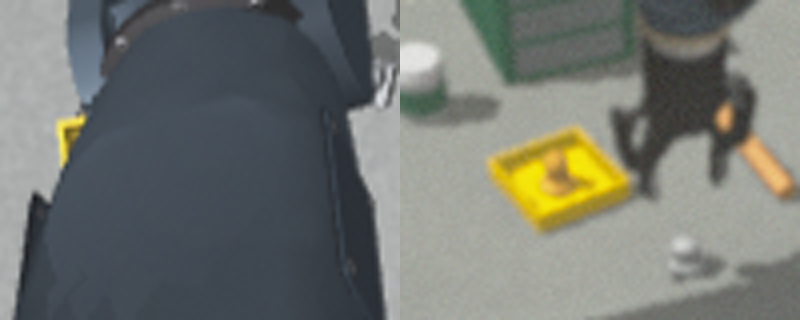

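Finial stands in the yellow tray at c13 (558,170), and the stake is where predicted, (683,245). Picking up the stake.

```bash
python3 -m handwheel '[{"rx":0,"ry":0,"rz":0,"x":1,"y":0,"z":-45,"fingers":60},{"rx":0,"ry":0,"rz":0,"x":1,"y":0,"z":-78,"fingers":60},{"rx":0,"ry":0,"rz":0,"x":1,"y":0,"z":-78,"fingers":50},{"rx":0,"ry":0,"rz":0,"x":1,"y":0,"z":-78,"fingers":14},{"rx":0,"ry":0,"rz":0,"x":1,"y":0,"z":-78,"fingers":14},{"rx":0,"ry":0,"rz":0,"x":1,"y":0,"z":-78,"fingers":14},{"rx":0,"ry":0,"rz":0,"x":1,"y":0,"z":-78,"fingers":14},{"rx":0,"ry":0,"rz":0,"x":1,"y":0,"z":-78,"fingers":14}]' 70
python3 -m handwheel '[{"rx":0,"ry":0,"rz":0,"x":0,"y":0,"z":30,"fingers":14},{"rx":0,"ry":0,"rz":0,"x":0,"y":0,"z":70,"fingers":14},{"rx":0,"ry":0,"rz":0,"x":-20,"y":-55,"z":70,"fingers":14},{"rx":0,"ry":0,"rz":0,"x":-40,"y":-110,"z":70,"fingers":14},{"rx":0,"ry":0,"rz":0,"x":-60,"y":-165,"z":70,"fingers":14},{"rx":0,"ry":0,"rz":0,"x":-64,"y":-220,"z":70,"fingers":14},{"rx":0,"ry":0,"rz":0,"x":-64,"y":-231,"z":70,"fingers":14},{"rx":0,"ry":0,"rz":0,"x":-64,"y":-231,"z":70,"fingers":14},{"rx":0,"ry":0,"rz":0,"x":-64,"y":-231,"z":70,"fingers":14}]'
python3 -c "
from h import *
where()"
```

```text
t: 23.28
position: [0.5465, 0.2164, 0.094]
tcp_rot: [-0.0, 0.708, 0.707, 0.001]
ft_force: [-1.0, 3.4, 7.2]
finger_gap: 0.295
gripper_force: 69.0
t: 24.4
position: [0.4818, -0.0144, 0.1621]
tcp_rot: [-0.001, 0.707, 0.707, -0.001]
ft_force: [-0.6, 0.6, -1.7]
finger_gap: 0.287
gripper_force: 69.8
t 24.4 tcp mm [481.8 -14.4 162.1] yaw tool-y deg -0.0 toolz [-0.002  0.    -1.   ] F [-0.6  0.6 -1.7] gap mm 24.5 grip 69.8 q [-0.13  0.44  1.94 -0.    0.76 -0.13]
```

```bash
python3 -m handwheel '[{"rx":0,"ry":0,"rz":0,"x":0,"y":0,"z":-40,"fingers":14},{"rx":0,"ry":0,"rz":0,"x":0,"y":0,"z":-58,"fingers":14},{"rx":0,"ry":0,"rz":0,"x":0,"y":0,"z":-64,"fingers":14},{"rx":0,"ry":0,"rz":0,"x":0,"y":0,"z":-64,"fingers":14}]'
```

```text
t: 24.9
position: [0.4819, -0.0145, 0.0984]
tcp_rot: [-0.001, 0.707, 0.707, -0.001]
ft_force: [0.0, -0.8, -2.3]
finger_gap: 0.294
gripper_force: 69.8
```

Next: lower until the stake touches the floor, release it, retreat, and take a final look.

```bash
python3 -m handwheel '[{"rx":0,"ry":0,"rz":0,"x":0,"y":0,"z":-1,"fingers":14},{"rx":0,"ry":0,"rz":0,"x":0,"y":0,"z":-1,"fingers":30},{"rx":0,"ry":0,"rz":0,"x":0,"y":0,"z":-1,"fingers":44},{"rx":0,"ry":0,"rz":0,"x":0,"y":0,"z":0,"fingers":48},{"rx":0,"ry":0,"rz":0,"x":0,"y":0,"z":50,"fingers":48},{"rx":0,"ry":0,"rz":0,"x":0,"y":0,"z":110,"fingers":60},{"rx":0,"ry":0,"rz":0,"x":-40,"y":40,"z":150,"fingers":60},{"rx":0,"ry":0,"rz":0,"x":-80,"y":90,"z":180,"fingers":60},{"rx":0,"ry":0,"rz":0,"x":-100,"y":150,"z":200,"fingers":60},{"rx":0,"ry":0,"rz":0,"x":-130,"y":200,"z":200,"fingers":60},{"rx":0,"ry":0,"rz":0,"x":-150,"y":230,"z":200,"fingers":60},{"rx":0,"ry":0,"rz":0,"x":-150,"y":230,"z":200,"fingers":60}]'
python3 - <<'E'
from h import *
where()
g=cam("side");f=cam("top")
a=f["frame"][100:230,170:420]; b=g["frame"][80:330,170:400]
im=np.hstack([cv2.resize(a,(440,229),interpolation=2),np.zeros((229,0,3),np.uint8)])
im=np.vstack([im,np.zeros((371,440,3),np.uint8)]); c=cv2.resize(g["frame"][85:310,190:345],(360,523),interpolation=2)
c=np.vstack([c,np.zeros((77,360,3),np.uint8)])
cv2.imwrite("pics/c14.png",np.hstack([im,c])[:,:,::-1])
E
```

```text
t: 26.4
position: [0.3302, 0.2164, 0.2982]
tcp_rot: [-0.001, 0.706, 0.708, -0.0]
ft_force: [0.4, -1.1, -1.1]
finger_gap: 0.702
gripper_force: 0.0
t 26.4 tcp mm [330.2 216.4 298.2] yaw tool-y deg 0.2 toolz [-0.002  0.    -1.   ] F [ 0.4 -1.1 -1.1] gap mm 60.0 grip 0.0 q [0.46 0.07 2.03 0.   1.05 0.46]
```

View pics/c14.png

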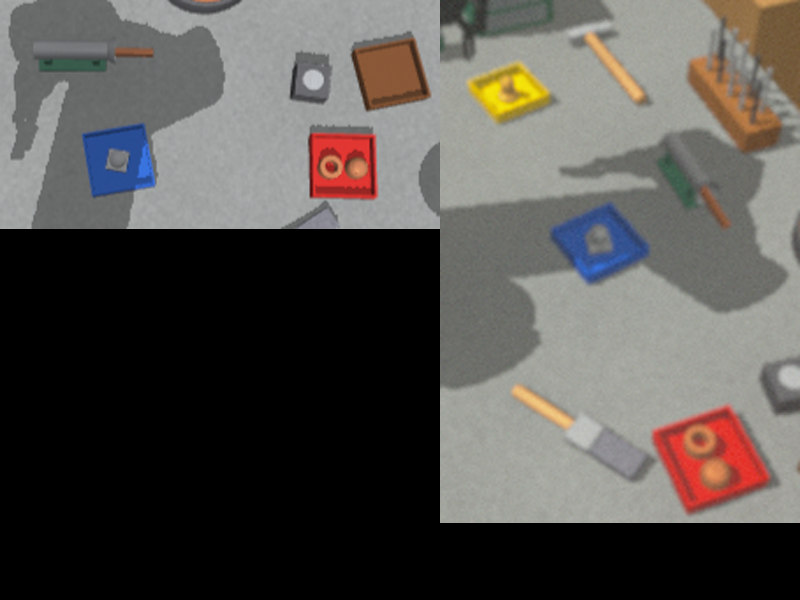

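The last picture shows the bar home, the ring and dome in red, the finial in yellow and the stake upright in blue. The hammer hasn't moved.

```bash
python3 -c "from h import *
print(job_done())"
```

```text
the job is handed in; nothing more can be done
None
```

The job is handed in at about 26 s of robot time: the bar went in until it met firm resistance at the stop depth. The ring and dome are side by side in red, the finial in yellow and the stake in blue, all upright in the last pictures. The hammer was left untouched.

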